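# Slide a Petri dish under the sprung light cover of a reflectance reader

### The job

Load the Petri dish into the bench reader without gripping or lifting it: press the reader's long side bar down with one fingertip to hold its sprung light cover open, and while it is held open push the dish along the channel with the other fingertip until it is fully home against the rear bumpers. Then let the bar up so that the cover closes onto the dish, and leave the vials, the timer and the spare dish where they stand.

Things in the scene. Friction and masses are not known exactly. Their poses are not given: they have to be found in the camera images.
- reader: Bench reflectance reader, fixed: low white housing, x -157 to +123, y -65 to +71 mm in its frame, flat deck 45 mm above the worktop. Origin at worktop height. +x runs along the loading channel from the open front to the rear head with the display (dish is pushed to +x), +y to the press-bar side, z up. The rear head starts at x = +75 mm, top 89 mm above the worktop.
- seat (a point): Centre of the round black measuring window in the deck, at reader x = 35, y = 0, z = 45 mm: the dish's origin lies here when fully home. Two rubber bumper posts (9 mm thick, 10 mm high) behind it, at reader x = 76, y = -22 and +22 mm, stop and centre the dish. Guide rails 9 mm high, inner faces at y = -45 and +45 mm, run from x = -137 to +67 mm.
- dish: Clear Petri dish, 90 mm across the rim, 15 mm high (solid to touch: 84 mm across, 12 mm high), about 20 g, loose. Origin at the centre of its underside, z up. It starts on the reader's deck between the guide rails in front of the cover, its origin 90 to 117 mm short of the seat. It slides with well under 1 N.
- cover_hinge (a joint): Black light cover on a spring hinge along the reader's x. In rad: 0 = shut, empty (its pad then hangs some 4 mm over the deck and blocks the dish); about 0.15 = resting level on the dish; 0.47 = fully open (hard stop), free edge then about 55 mm above the deck. From 0.30 up the dish passes freely under it. The spring shuts it as soon as the bar is let go.
- cover_front (a point): Middle of the cover's front edge, on the cover, at reader x = +4 mm; the cover reaches 60 mm to +x from here and has a rubber pad below that rests on the dish. A finger that pushes the dish home ends with its front face about 11 mm in front of (-x of) this edge.
- flap: The cover with its black ribbed press bar on the reader's +y side. Origin on the hinge axis, at reader x = 0, y = +58, z = 65 mm. The bar runs from reader x = -143 to +3 mm, 36 mm wide. At rest it slopes up to the outside (outer edge about 33 mm above the deck); at the hard stop it is level at y = 82 to 118 mm with its top 4 to 5 mm above the deck. Takes 4 to 6 N; a fingertip can slide along it.
- bar_mid (a point): Middle of the press bar's top face, at reader x = -70 mm. At rest it is about 25 mm above the deck; it sinks about 20 mm to full press, where it lies 100 mm to the +y side of the channel's centre line. With the bar at its stop, a second fingertip of equal height hangs just over the deck, low enough to push the dish.
- spare_dish: A second, equal Petri dish on the worktop beside the reader, to be left alone. Origin at the centre of its underside.
- vial_a: Capped vial, 22 mm across, 50 mm high, standing on the worktop at the reader's -y side, to be left alone. Origin at the centre of its underside.
- vial_b: A second capped vial of the same size near the first, to be left alone. Origin at the centre of its underside.
- timer: Lab timer 62 x 65 x 19 mm lying on the worktop at the reader's +y side, to be left alone. Origin at the centre of its underside.
Not all that is in view belongs to the job. Leave any orange or red look-alike of the dish alone.

How it is judged:
On the way, in this order (a step that is already met when the one before it is completed fails the run):
1. a fingertip holds the cover open by its bar while the dish is still in front of it (value of joint cover_hinge above 0.3 rad and contact force between the fingers and flap above 0.5 N and horizontal distance between dish and seat above 0.07 m), for 0.2 s.
2. the dish is pushed home under the cover while the bar is still held down (value of joint cover_hinge above 0.3 rad and contact force between the fingers and flap above 0.5 N and horizontal distance between dish and seat below 0.007 m), for 0.1 s.
At the end, for the whole second after the job is handed in: The dish lies flat and at rest within 7 mm of the seat (home against the bumpers), and the cover has closed onto it: hinge at 0.10 to 0.20 rad, its pad pressing on the dish with over 0.3 N (horizontal distance between dish and seat below 0.007 m and value of joint cover_hinge between 0.1 and 0.2 rad and contact force between flap and dish above 0.3 N and angle between dish's own z axis and vertical below 0.06 rad and linear speed of dish below 0.01 m/s); the robot touches nothing.
It fails at once if the dish is lifted off the deck or carried (more than 8 mm up) (z of dish in the frame of reader above 0.053 m).
It fails at once if the dish is tipped up (angle between dish's own z axis and vertical above 0.2 rad).
It fails at once if the dish is pinched or rammed (over 15 N from the fingers) (contact force between the fingers and dish above 15 N).
It fails at once if a bystander is disturbed (moved over 15 mm) (distance of any of spare_dish, vial_a, vial_b, timer from where it was at the start of the episode above 0.015 m).
It also fails if it takes over 50 s, if anything falls off the work surface, if the arm or the gripper's body presses on something with over 40 N, if the wrist force passes 120 N, or if a joint passes its speed limit or range.

### The arm

A 6-joint arm with a two-finger parallel gripper is mounted at the origin on a cart in front of the work surface, level with it; the furniture and walls round the work are solid. World frame = base frame: x ahead of the robot, y to its left, z up, the work surface at z = 0. Lengths are in m, angles in rad, forces in N, time in s.
With the tool pointing down it reaches from about 0.35 to 1 m from the base axis. Payload 7.1 kg.
Tool frame: the origin (TCP) lies at the very end of the fingers, on their centre line; the grasp point (between the pads) lies 19 mm behind it (hold_point_z is the z of the grasp point in the tool frame, in m); z points along the fingers, y is the line along which they close (so a half turn about z gives the same grasp; the last joint's range is limited). The gripper opens to 85 mm and grips with 20 to 120 N. Pads are 22 mm wide; open, the fingers measure 114 mm over their backs; the gripper's body (76 mm by 85 mm) begins 54 mm behind the grasp point. The pads swing forward as they close: fully open they stand 13 mm farther back than shut.
Start: joints at [-1.174, 0.423, 1.63, -0, 1.089, -0.019], TCP at [0.252, -0.572, 0.231] pointing down, gripper open.
Joint ranges: [-3, 3], [-0.9, 2.11], [0.09, 2.58], [-1.31, 4.45], [0.11, 2.69], [-2.54, 2.54]. Speed limits (rad/s): [2.39, 2.39, 3.01, 3.14, 3.14, 3.14].

### API

Orientations are given as [roll, pitch, yaw] about the fixed x, y, z axes, in that order (R = Rz(yaw) Ry(pitch) Rx(roll)).
In Python, from workcell import * gives the robot as it stands. Calls block until the motion is done:
- movep(position, orientation): joint-space move of the TCP to a pose.
- line_to(position, attitude=None, max_speed=0.15): straight line of the TCP; attitude=None keeps the orientation; max_speed is the mean speed in m/s.
- move_joints(angles): joint-space move.
- release() and close(squeeze=None): open the fingers fully, or close them until they stop; squeeze is the grip in N (None keeps the last).
- dwell(seconds).
- solve_ik(position, orientation): joint angles nearest the present ones, or None.
- read_state(): the state.
- read_camera(name): name is "scene" or "top"; returns a dict with "frame" (420x560x3 uint8, red, green, blue), "K" (3x3 intrinsics, pixels), "R" (3x3) and "t" (3): a world point X has camera coordinates R X + t. Camera axes: x right, y down, z forward; pixel columns grow to the right and rows downward; lengths in m; the calibration is good to about 2 mm. A picture is of the moment at which its call begins. There is no depth.
A pose or a line that the arm cannot do raises Unreachable and nothing moves.
- hand_in(): hands the job in; it is judged then, once.
Trained networks look in a picture, given as the dict that the camera call returned (one of the last four; its "shot" number tells which), for a name from the list of things; names that differ only in an ending like _2 or _b are one class to them, and where a whole thing is asked for, a point or a joint stands for the part that bears it (a point fixed in the world has none). Each returns a list of dicts, best first, with "confidence" (0 to 1); they miss things now and then, are a little off and sometimes report something else, mostly with a low value. They report only what shows in the picture. A call takes as long as a camera call. They do not tell look-alikes from the thing itself.
- spot_in(picture, target): "point" ([column, row] in pixels, amid what is visible of it).
The state is a dict: "t": time; "joint_positions": joint angles; "qd": joint speeds; "tau": joint torques, N m; "ee_pos": TCP position; "tcp_rot": TCP orientation; "ft_force": force on the tool from outside, world axes, zero at the start; "ft_torque": the same for the moment, N m; "opening": finger opening in m; "grasp_force": force on a finger pad.
Only numpy, scipy, OpenCV 4.12 (cv2) and the standard library are available. Lean on these libraries where they do the work, as an engineer would, in place of code of your own. Each camera call takes 0.05 s, during which the arm holds its last target. There are 200 camera calls.

## Working session

There is one attempt and no reset: what is moved stays moved. The work goes in short steps, each a Python script; the robot and the scene stay as the last script left them, time stands still between calls to the robot, and variables do not carry over. Pictures are saved under pics/ and viewed, at most 10 in all, crops included, and the job is handed in when it is done.

```bash
mkdir -p pics; cat > shot.py <<'E'
from workcell import *
import numpy as np,cv2,pickle
E
python3 - <<'E'
from shot import *
o={}
for c in("scene","top"):
    p=read_camera(c);o[c]=p;cv2.imwrite(f"pics/{c}0.png",p["frame"][:,:,::-1])
    for n in("dish","reader","seat","flap","bar_mid","cover_front","vial_a","timer"):
        print(c,n,[(np.round(d["point"]).tolist(),round(d["confidence"],2)) for d in spot_in(p,n)][:4])
    print(p["K"],p["R"],p["t"])
pickle.dump(o,open("o.pkl","wb"))
E
```

```text
scene dish [([280.0, 266.0], 0.96), ([168.0, 226.0], 0.73), ([287.0, 184.0], 0.71)]
scene reader [([249.0, 194.0], 0.73)]
scene seat [([248.0, 196.0], 0.83)]
scene flap [([250.0, 186.0], 0.96)]
scene bar_mid [([251.0, 192.0], 0.71), ([247.0, 196.0], 0.63)]
scene cover_front [([251.0, 189.0], 0.73)]
scene vial_a [([294.0, 172.0], 0.53), ([309.0, 177.0], 0.51)]
scene timer [([219.0, 239.0], 0.83), ([308.0, 179.0], 0.71)]
[[442.03805505   0.         271.4511841 ]
 [  0.         442.03805505 195.31302138]
 [  0.           0.           1.        ]] [[-0.65998776 -0.75081746 -0.02625449]
 [-0.28590152  0.28332492 -0.91541647]
 [ 0.69474922 -0.59665747 -0.40165083]] [0.39574287 0.17544195 0.57125128]
top dish [([214.0, 287.0], 0.79), ([298.0, 198.0], 0.69), ([273.0, 170.0], 0.66), ([187.0, 156.0], 0.6)]
top reader [([276.0, 167.0], 0.79)]
top seat [([274.0, 170.0], 0.66)]
top flap [([342.0, 184.0], 0.28)]
top bar_mid [([258.0, 182.0], 0.86)]
top cover_front []
top vial_a [([341.0, 181.0], 0.53)]
top timer [([207.0, 210.0], 0.74)]
[[492.43904356   0.         265.9275448 ]
 [  0.         492.43904356 205.05636881]
 [  0.           0.           1.        ]] [[-0.00960949 -0.99992875  0.00708199]
 [-0.99458685  0.00882488 -0.10353318]
 [ 0.10346331 -0.00803855 -0.99460079]] [0.08889736 0.52180302 0.9304071 ]
```

View pics/scene0.png

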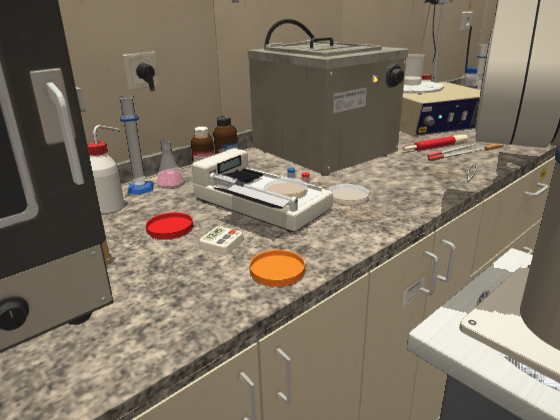

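View pics/top0.png

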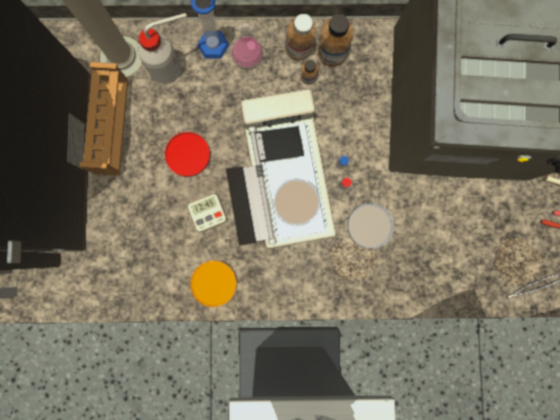

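Dish look-alikes in the top picture: the beige/clear dish on the deck (297,202), the spare clear dish on the worktop (371,226), a red lid (188,154) and an orange lid (214,283). I choose the one on the deck between the rails. Next is a close crop to check it and to get the reader corners.

```bash
python3 - <<'E'
import pickle,cv2
o=pickle.load(open("o.pkl","rb"))
f=o["top"]["frame"][85:255,175:400,::-1]
f=cv2.resize(f,None,fx=3.5,fy=3.5,interpolation=cv2.INTER_CUBIC)
print(f.shape);cv2.imwrite("pics/crop.png",f)
E
```

```text
(595, 788, 3)
```

View pics/crop.png

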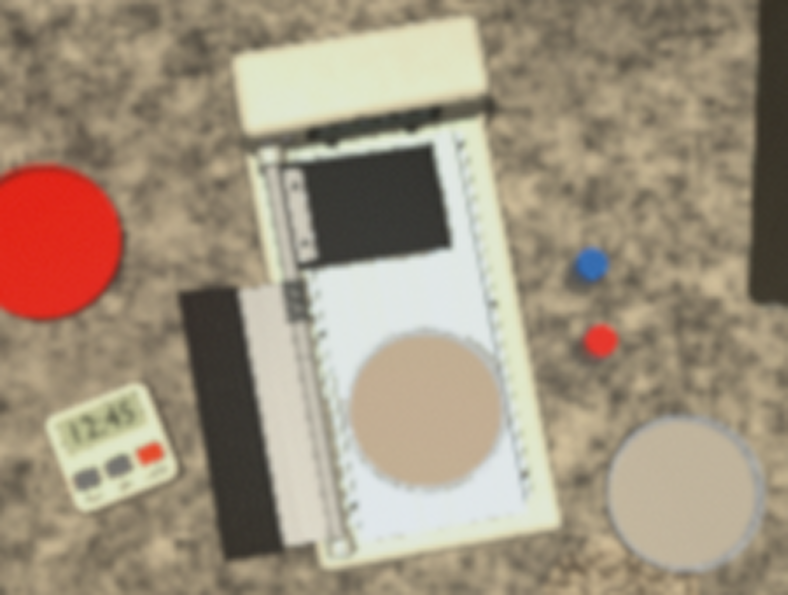

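The crop confirms the clear dish on the deck between the rails at crop (427,410), with its front edge towards the robot. The cover is shut, the bar runs along the left side, and the spare stands on the worktop at the right. Next I fit the reader pose.

```bash
cat > fit.py <<'E'
import pickle,numpy as np
from scipy.optimize import least_squares
o=pickle.load(open("o.pkl","rb"));T=o["top"]
P=np.array([[-157,-65,45],[-157,71,45],[75,71,89],[75,-65,89],[123,71,89],[123,-65,89]])/1e3
U=np.array([[558,523],[321,569],[247,137],[487,96],[234,57],[474,17]])/3.5-.36+[175,85]
def w(q,P):
    c,s=np.cos(q[2]),np.sin(q[2]);return P@np.array([[c,s,0],[-s,c,0],[0,0,1]])+[q[0],q[1],0]
def proj(C,X):
    v=X@C["R"].T+C["t"];v=v@C["K"].T;return v[:,:2]/v[:,2:]
def back(C,u,z):
    d=C["R"].T@np.linalg.inv(C["K"])@[*u,1];c=-C["R"].T@C["t"];return c+d*(z-c[2])/d[2]
r=least_squares(lambda q:(proj(T,w(q,P))-U).ravel(),[.6,0,.15]);q=r.x
if __name__=="__main__":
    print(q,r.fun.round(1))
    c,s=np.cos(q[2]),np.sin(q[2])
    for n,u,z in[("dish",(427,410),.055),("bar1",(182,293),.078),("bar2",(227,558),.078),("barin1",(238,290),.066),("barin2",(285,548),.066),("timer",(113,447),.019),("spare",(686,493),.012)]:
        X=back(T,np.array(u)/3.5-.36+[175,85],z)-[q[0],q[1],0]
        print(n,(1e3*np.array([c*X[0]+s*X[1],-s*X[0]+c*X[1]])).round(1))
    print(proj(o["scene"],w(q,P)).round())
    from workcell import *
    for x in(-.14,-.018):
        t=w(q,np.array([[x,.05,.05]]))[0];print(t,solve_ik(t.tolist(),[np.pi,0,q[2]]),solve_ik(t.tolist(),[np.pi,0,q[2]+np.pi]))
    s=read_state();print(s["tcp_rot"],s["opening"],s["ft_force"],s["t"])
E
python3 fit.py
```

```text
[0.60438023 0.04202886 0.16554642] [ 1.9  2.1 -1.   1.5 -1.6  0.4  2.1 -0.2 -2.3 -1.6  1.1 -2.4]
dish [-80.5  -2.5]
bar1 [  1. 116.]
bar2 [-141.   116.2]
barin1 [-0.3 86.6]
barin2 [-140.7   85.6]
timer [-67.1 170.8]
spare [-147.8 -141.4]
[[334. 190.]
 [294. 214.]
 [205. 166.]
 [248. 149.]
 [189. 162.]
 [233. 146.]]
[0.45805468 0.0682745  0.05      ] [ 1.22265419e-01  5.08392209e-01  2.07993852e+00 -4.44089210e-16
  5.53261923e-01  1.52751533e+00] [ 0.12226542  0.50839221  2.07993852  0.          0.55326192 -1.61407733]
[0.57838675 0.08837903 0.05      ] [ 1.31289998e-01  6.22879504e-01  1.81067566e+00 -4.44089210e-16
  7.08037488e-01  1.53653991e+00] [ 0.13129     0.6228795   1.81067566  0.          0.70803749 -1.60505275]
[ 3.14153842e+00 -1.12639714e-06  4.15794736e-01] 0.08530760245099218 [-0.69379484 -0.09628803 -0.5524974 ] 0.9
```

```bash
cat > h.py <<'E'
from fit import *
from workcell import *
import cv2
def pt(x,y,z): return w(q,np.array([[x,y,z]]))[0].tolist()
A=[np.pi,0,q[2]+np.pi/2*0]
def F(b=np.zeros(3)):
    return (np.array(read_state()["ft_force"])-b)
def snap(n,c="scene"):
    p=read_camera(c);cv2.imwrite(f"pics/{n}.png",p["frame"][:,:,::-1]);return p
E
python3 - <<'E'
from h import *
movep(pt(-.138,.05,.2),A)
line_to(pt(-.138,.05,.1),max_speed=.1)
dwell(.3);b=F();print(b)
z=.1;zl=[]
while z>.03:
    z-=.002;line_to(pt(-.138,.05,z),max_speed=.04)
    f=F(b);zl.append((round(z*1e3),f.round(1).tolist()))
    if f[2]>9:break
print(*zl,sep="\n");s=read_state();print(s["t"],s["ee_pos"])
np.save("b.npy",b);snap("press");snap("press_top","top")
a=cv2.imread("pics/press.png")[120:240,170:350];c=cv2.imread("pics/press_top.png")[85:255,220:360]
a=cv2.resize(a,(600,400));cv2.imwrite("pics/press_c.png",a)
E
```

```text
[ 0.1383947  -0.74609677  0.43819531]
(98, [0.5, 0.9, -2.0])
(96, [-1.0, 0.9, 0.3])
(94, [0.9, 0.9, 0.3])
(92, [-0.1, 0.6, -1.2])
(90, [-0.1, 0.8, -0.9])
(88, [-0.1, 1.4, 0.3])
(86, [-0.0, 1.5, 0.2])
(84, [-0.8, 0.7, 0.4])
(82, [-0.0, 1.8, 0.8])
(80, [0.4, 1.5, -0.6])
(78, [-0.3, 0.3, -1.2])
(76, [-1.4, 1.7, -0.0])
(74, [-0.4, 0.3, -0.5])
(72, [-0.4, 0.2, -0.9])
(70, [0.8, 1.6, -0.8])
(68, [-0.1, 1.1, -1.3])
(66, [-0.4, 0.7, -0.8])
(64, [0.1, 1.1, -0.3])
(62, [-0.1, -0.3, -1.4])
(60, [-0.7, 0.7, -0.8])
(58, [-0.7, 0.8, 0.5])
(56, [-0.3, 0.6, -0.1])
(54, [-0.0, 0.1, 0.9])
(52, [0.3, 0.5, 0.6])
(50, [0.8, 1.3, 2.0])
(48, [0.3, 1.2, 2.1])
(46, [0.2, -1.6, 2.4])
(44, [1.0, -2.3, 2.7])
(42, [2.0, -3.2, 3.9])
(40, [1.0, -3.9, 4.2])
(38, [2.0, -3.3, 4.8])
(36, [0.7, -4.6, 6.0])
(34, [-2.1, -6.7, 18.5])
13.0 [0.46031736 0.06846365 0.03493071]
```

View pics/press_c.png

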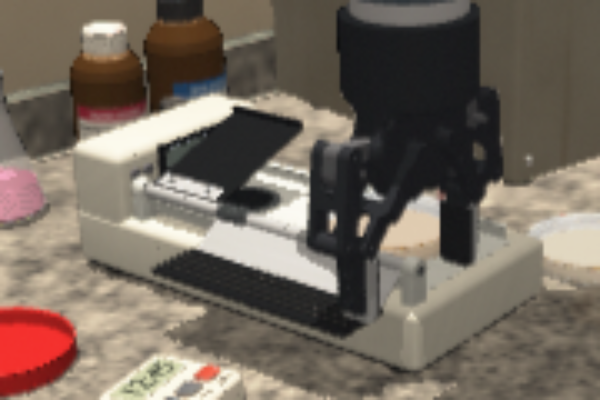

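The press picture shows the cover standing open, the left finger on the levelled bar, and the right finger behind the dish just over the deck. Now the push.

```bash
python3 - <<'E'
from h import *
b=np.load("b.npy");c,s=np.cos(q[2]),np.sin(q[2]);Z=.035
def rep():
    f=np.mean([F(b) for _ in range(3)],0);print(round(x,4),np.round([c*f[0]+s*f[1],f[2]],1));return c*f[0]+s*f[1]
x=-.138;line_to(pt(x,.05,Z),max_speed=.02);dwell(.3);rep()
for x in(-.12,-.09,-.06,-.035,-.027):
    line_to(pt(x,.05,Z),max_speed=.04);f0=rep()
while x<-.012:
    x+=.001;line_to(pt(x,.05,Z),max_speed=.02)
    f=rep()
    if f<f0-3.5:break
st=read_state();print(st["t"],st["ee_pos"],pt(x,.05,Z))
snap("push");snap("push_top","top")
a=cv2.resize(cv2.imread("pics/push.png")[120:240,170:350],(600,400));t=cv2.imread("pics/push_top.png")[85:255,220:360]
cv2.imwrite("pics/push_c.png",np.hstack([a[:,100:500],cv2.resize(t,(330,400))]))
E
```

```text
-0.138 [-0.8  9.9]
-0.12 [-13.2  18.5]
-0.09 [-13.6  20.9]
-0.06 [-14.4  21.5]
-0.035 [-13.  20.]
-0.027 [-12.6  20.8]
-0.026 [-16.6  22.6]
17.425 [0.56510776 0.08707088 0.03509874] [0.570496126813088, 0.08706070403348701, 0.035]
```

View pics/push_c.png

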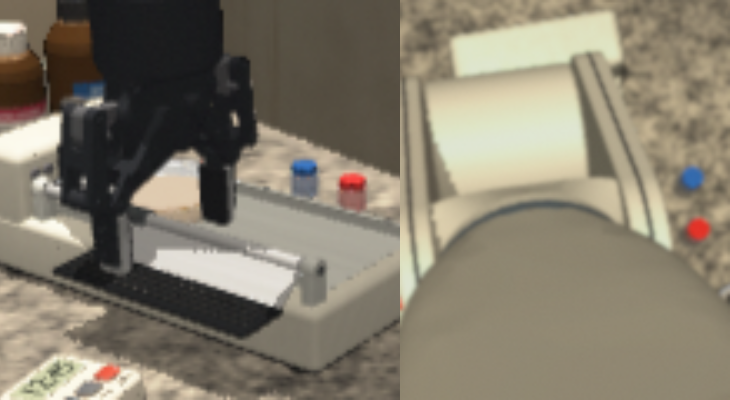

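The bar is still held down and the dish is under the cover. The arm lags about 5 mm from drag on the bar, so the tip is about 13 mm short of home. I'll ease the load and carry on until the contact force rises.

```bash
python3 - <<'E'
from h import *
b=np.load("b.npy");c,s=np.cos(q[2]),np.sin(q[2]);Z=.0365
def rep():
    L=[]
    for _ in range(6): L.append(F(b));dwell(.02)
    f=np.mean(L,0);e=np.array(read_state()["ee_pos"])-[q[0],q[1],0];ax=c*e[0]+s*e[1]
    print(round(x,4),round(ax,4),round(e[2],4),np.round([c*f[0]+s*f[1],f[2]],1));return c*f[0]+s*f[1],ax
x=-.026;line_to(pt(x,.05,Z),max_speed=.02);rep()
R=[]
while x<-.004:
    x+=.001;line_to(pt(x,.05,Z),max_speed=.02);f,ax=rep();R.append(f)
    if ax>-.022 and f<np.median(R[:4])-5:break
print(read_state()["t"])
E
```

```text
-0.026 -0.0282 0.036 [-4.4  4.9]
-0.025 -0.0272 0.036 [-4.4  5.8]
-0.024 -0.0262 0.036 [-4.9  5.5]
-0.023 -0.0252 0.036 [-4.7  5.8]
-0.022 -0.0242 0.036 [-5.1  5.4]
-0.021 -0.0232 0.036 [-4.6  5.8]
-0.02 -0.0223 0.0359 [-5.   5.7]
-0.019 -0.0213 0.036 [-5.2  5.9]
-0.018 -0.0202 0.036 [-4.7  5.7]
-0.017 -0.0194 0.0359 [-4.8  6. ]
-0.016 -0.0191 0.0359 [-7.4  7.7]
-0.015 -0.0191 0.0358 [-10.4  10.5]
21.725
```

The dish is home: the tip stopped at x = -19 mm while the force rose. Next I back off 5 mm with the bar still held, then let it up.

```bash
python3 - <<'E'
from h import *
line_to(pt(-.025,.05,.036),max_speed=.03);dwell(.2)
line_to(pt(-.025,.05,.09),max_speed=.03)
line_to(pt(-.06,.05,.2),max_speed=.1)
line_to(pt(-.2,-.03,.3),max_speed=.15)
movep([.25,-.35,.3],A);dwell(.3)
T=snap("end_top","top");snap("end");print(read_state()["t"])
t=cv2.resize(cv2.imread("pics/end_top.png")[85:255,220:360],(400,486),interpolation=2);a=cv2.resize(cv2.imread("pics/end.png")[130:230,180:340],(400,250),interpolation=2)
cv2.imwrite("pics/end_c.png",np.hstack([t,np.vstack([a,np.zeros((236,400,3),np.uint8)])]))
for n in("timer","vial_a","dish"):print(n,[(np.round(d["point"],1).tolist(),round(d["confidence"],2)) for d in spot_in(T,n)])
E
```

```text
28.8583
timer [([212.4, 211.9], 0.84)]
vial_a [([340.8, 183.4], 0.6)]
dish [([294.6, 155.9], 0.94), ([188.2, 153.5], 0.71), ([212.0, 286.4], 0.58)]
```

View pics/end_c.png

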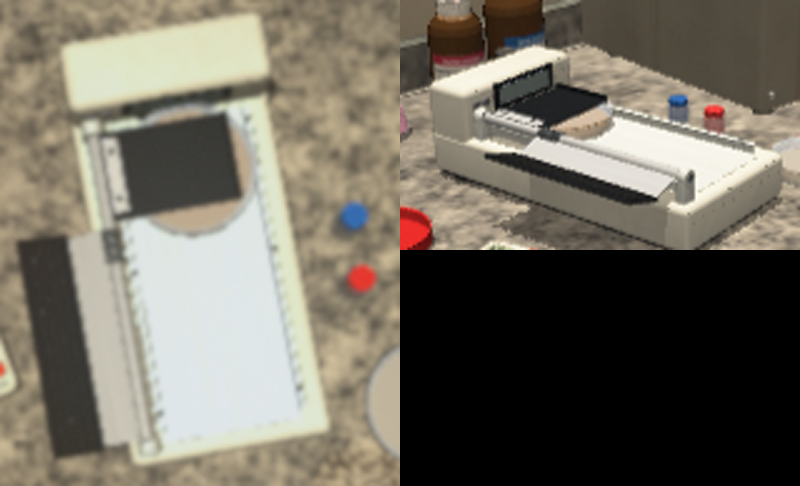

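The picture shows the dish under the level, closed cover, with its rim centre at about crop (190,170) and touching the rear bumpers. The vials and the spare stand as before. I'll check this numerically before handing in.

```bash
python3 - <<'E'
from h import *
X=back(T,[220+190*.35,85+170*.35],.057)-[*q[:2],0];c,s=np.cos(q[2]),np.sin(q[2])
d=1e3*np.array([c*X[0]+s*X[1],-s*X[0]+c*X[1]]);print(d)
if np.hypot(*(d-[35,0]))<6: print(hand_in())
E
```

```text
[30.72715944 -3.16731261]
the job is handed in; nothing more can be done
None
```

The dish is under the closed cover and the job is handed in at about 29 s. The push force rose at the rear bumpers; the last picture put the dish about 5 mm from the seat (limit 7 mm), and I haven't seen a verdict.

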